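Set the ratchet and clamp a glue-up in the instrument maker's press

TASK

Flip the ratchet's thumb lever on the green gluing press fully over to the robot's right, from loosening to tightening, then crank the handle to and fro until the foot presses firmly on the wooden work: the push at the moving knob should have about doubled (from about 5 N running free to about 10 N). Stop there, so as not to crush the work, let go, and leave the other things on the bench where they are.

Things in the scene. Friction and masses are not known exactly. Their poses are not given: they have to be found in the camera images.
- press: Green steel C-frame gluing press, fixed; base 200 x 130 x 25 mm. Origin on the table under the vertical screw axis; its x axis points to the column (75 to 115 mm out, away from the robot; frame top 135 mm). The handle sticks out along -x. On the axis an open ratchet wheel, 50 mm across, up to 161 mm above the table. The screw sinks 4 mm per rad of wheel and does not run back when let go.
- handle (a joint): Ratchet handle turning level about the screw axis, rad, -0.85 to 0.85 (hard stops); 0 = along the press's -x; grows clockwise from above (knob to the robot's left). Set to tighten, this way drives the screw down; back again freewheels. Teeth every 0.52 rad, so as much can be lost at a stroke's start. 2 or 3 full strokes needed. After contact the pressure climbs about 400 N per rad.
- knob (a point): Centre of the round upright dark wooden knob at the handle's end, 130 mm from the screw axis: 22 to 25 mm across, 158 to 203 mm above the table (centre 181), fixed to the handle. Grip it or push its side. Push needed while it moves, square to the handle: 1 N freewheeling, 4.8 N driving freely, plus 0.31 N per 10 N of foot pressure; at a standstill the push may fade, so feel it in motion.
- selector (a joint): Pawl thumb lever, rad, -0.38 (loosening) to 0.38 (tightening), both hard stops; upright pivot on the handle 50 mm from the screw axis; its tab stands 42 mm from this pivot towards the screw axis. Grows clockwise from above: to tighten, the tab goes to the robot's right (press -y), some 31 mm in all. Stays where left; needs about 4 N at the tab. Tightening: above 0.30.
- tab (a point): Middle of the free upper part of the lever's upright steel tab, 190 mm above the table. The tab is 10 mm (along the handle) x 8 mm (across), and stands from 167 to 202 mm above the table; clear on both sides above 170 mm.
- foot: Round dark steel foot under the screw, 36 mm across, 10 mm thick, origin at the middle of its underside; sprung, so it yields about 1 mm per 100 N. Starts 72 mm above the table.
- work: Wooden work on the press bed under the foot: pale block 50 x 100 mm with a dark strip on top, fixed. Origin at the middle of its underside, 25 mm above the table. Its full height differs from piece to piece (37 to 41 mm) and is not measured; the gap to the foot is 6 to 9 mm.
- screwdriver: Bystander: screwdriver, 200 mm, lying beside the press on the robot's left.
- brush: Bystander: glue brush, 160 mm, lying on the bench under the handle.
- pin_cup: Bystander: steel cup, 60 mm across, 50 mm tall, beside the press on the robot's right.
- hammer: Bystander: hammer, 260 mm, lying on the bench.
- glue: Bystander: white glue bottle, 60 mm across, 160 mm tall.
- offcut: Bystander: pale wooden offcut, 120 x 40 x 30 mm.
- tin: Bystander: tin, 80 mm across, 100 mm tall.

How it is judged:
By the outcome, as a careful person would: the job done as asked, in the order asked, and still so for the second after the job is handed in, with the robot touching nothing.
It also fails if it takes over 64 s, if anything falls off the work surface, if the arm or the gripper's body presses on something with over 40 N, if the wrist force passes 120 N, or if a joint passes its speed limit or range.

ROBOT

A 6-joint arm with a two-finger parallel gripper is mounted at the origin on the work surface. World frame = base frame: x ahead of the robot, y to its left, z up, the work surface at z = 0. Lengths are in mm, angles in degrees, forces in N, time in s.
With the tool pointing down it reaches from about 300 to 850 mm from the base axis. Payload 4.2 kg.
Tool frame: the origin (TCP) lies at the very end of the fingers, on their centre line; the grasp point (between the pads) lies 19 mm behind it; z points along the fingers, x is the direction in which the jaws open and shut, and the axes are right-handed (so a half turn about z gives the same grasp; the last joint's range is limited). The gripper opens to 91 mm and grips with 3 to 60 N. Pads are 32 mm wide; open, the fingers measure 118 mm over their backs; the gripper's body (76 mm by 178 mm) begins 60 mm behind the grasp point.
Start: joints at [-1.146, 18.312, 89.639, -0, 72.044, -1.146], TCP at [575.019, 0, 183.776] pointing down, gripper open.
Joint ranges: [-177.97, 177.97], [-48.28, 115.42], [12.27, 149.76], [-77.06, 257.06], [2.81, 150.46], [-146.56, 146.56]. Speed limits (degrees/s): [147.25, 147.25, 180, 180, 180, 180].

INTERFACE

Orientations are given as [roll, pitch, yaw] about the fixed x, y, z axes, in that order (R = Rz(yaw) Ry(pitch) Rx(roll)).
In Python, from workcell import env gives the robot as it stands.
- The arm moves only by the tool servo_tool, never from a script. Its argument "plan" is a list of rows, each a list of 3 entries, a list of its own where there are three numbers: the turn, a rotation vector about the tool's x, y, z in degrees, then the shift along the tool's x, y, z in mm, then the finger opening in mm, from 0 to 91.2. In form: [[[ax, ay, az], [dx, dy, dz], claw], ...]. A call has exactly 10 rows; each row shifts and turns the pose as measured when the row begins, along the tool's axes as they then stand; what a row does not reach is not made up. A row lasts 1/8 s, in which the tool goes at most 62.5 mm and 10.7 degrees, less where a joint would pass 70% of its speed; a pose out of reach is approached as far as the arm can. A call with a gripper value outside its range is refused whole. The fingers move at their own pace and stop on an object; "squeeze" is the grip in N (left out, the last holds). Time passes only in rows, so rows that do not move let the fingers close, or fill a call up. It gives the time, the measured TCP pose, the force and the opening at its end, in the units of the state.
- env.state(): the state, without advancing time (a new reading comes with each control period).
- env.grab_frame(name): name is "scene" or "side" or "wrist"; returns a dict with "pixels" (384x512x3 uint8, red, green, blue), "intrinsics" (3x3 intrinsics, pixels), "eye" and "attitude" of the camera in the world. Camera axes: x right, y up, looking along -z (the intrinsics and any distortion apply to the point x, -y, -z); pixel columns grow to the right and rows downward; lengths in mm; the calibration is good to about 2 mm. A picture is of the moment at which its call begins. There is no depth.
- env.job_done(): hands the job in, once; it reports no verdict.
The state is a dict: "time_s": time; "qpos": joint angles; "qvel": joint speeds; "effort": joint torques, N m; "ee_pos": TCP position; "ee_rot": TCP orientation; "force": force on the tool from outside, world axes, zero at the start; "torque": the same for the moment, N m; "gripper_width": finger opening in mm.
Only numpy, scipy, OpenCV 4.12 (cv2) and the standard library are available. Lean on these libraries where they do the work, as an engineer would, in place of code of your own. Each camera call takes 0.05 s, during which the arm holds its last target.

## Working session

There is one attempt and no reset: what is moved stays moved. The work goes in short steps, Python scripts to look and compute and a tool call to move; the robot and the scene stay as the last step left them, time stands still between calls to the robot, and variables do not carry over. Pictures are saved under pics/ and viewed, and the job is handed in when it is done.

Besides the shell and the picture viewer there is one more tool, called after "Request:" by a JSON object that holds its "fn" and its "kwargs", one argument or row to a line. servo_tool: Moves the arm, as the interface text tells. Its arguments: {"type":"object","properties":{"plan":{"type":"array"},"squeeze":{"type":"number"}},"required":["plan"]}

```bash
mkdir -p pics
cat > h.py <<'E'
from workcell import env
import cv2,numpy as np
def shot(n,f):
    d=env.grab_frame(n); cv2.imwrite('pics/'+f,d['pixels'][:,:,::-1]); 
    np.savez('pics/'+f+'.npz',**{k:np.array(v) for k,v in d.items()}); return d
E
python3 - <<'E'
from h import *
print(env.state())
for n in ['scene','side','wrist']:
    d=shot(n,n+'0.png'); print(n,{k:v for k,v in d.items() if k!='pixels'})
a=[cv2.imread(f'pics/{n}0.png') for n in ['scene','side','wrist']]
E
```

```text
{'time_s': 0.0, 'qpos': array([-1.14658018e+00,  1.83521159e+01,  8.97079858e+01, -1.20851997e-03,
        7.20423525e+01, -1.14730204e+00]), 'qvel': array([ 0.07293952,  0.06014689,  0.02628493, -0.00181276,  0.05246395,
        0.00224898]), 'effort': array([-5.01459035e-04, -4.12465632e+01, -2.31973493e+01,  7.28826877e-02,
        4.58198413e-02, -1.41870069e-04]), 'ee_pos': array([ 5.74435303e+02, -1.94330301e-03,  1.82904858e+02]), 'ee_rot': array([-1.79999097e+02,  1.02456631e-01,  1.09630518e-03]), 'force': array([-0.62043719,  0.37884185, -0.44526297]), 'torque': array([0.03599438, 0.06213522, 0.00479253]), 'gripper_width': 91.04015356612251}
scene {'intrinsics': array([[417.65216721,   0.        , 254.98069945],
       [  0.        , 417.65216721, 199.24166816],
       [  0.        ,   0.        ,   1.        ]]), 'eye': array([ 819.28925952,  498.30426646, 1112.35350762]), 'attitude': array([ 30.78850982,   0.30720094, 148.64216807])}
side {'intrinsics': array([[479.88680156,   0.        , 258.31319052],
       [  0.        , 479.88680156, 184.27316174],
       [  0.        ,   0.        ,   1.        ]]), 'eye': array([  189.986245  , -1134.60113496,  1039.23580606]), 'attitude': array([ 53.03229516,   0.43756394, -16.7064172 ])}
wrist {'intrinsics': array([[273.04874678,   0.        , 258.62009192],
       [  0.        , 273.04874678, 195.00174133],
       [  0.        ,   0.        ,   1.        ]]), 'eye': array([575.40814668,  70.37801004, 384.2729904 ]), 'attitude': array([-1.44689777e+01,  2.14684435e-02,  7.04286105e-03])}
```

View pics/scene0.png

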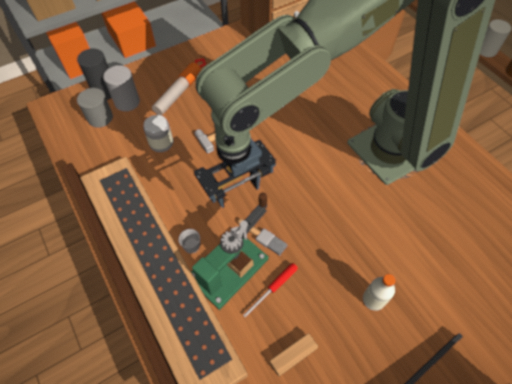

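View pics/side0.png

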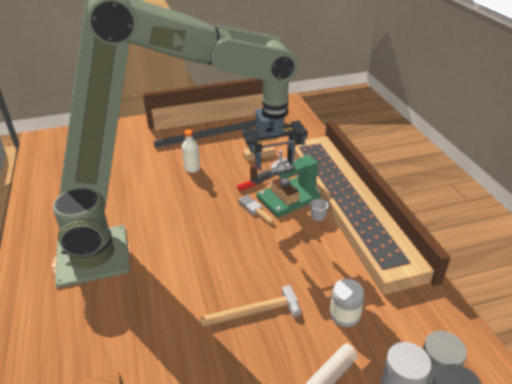

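View pics/wrist0.png

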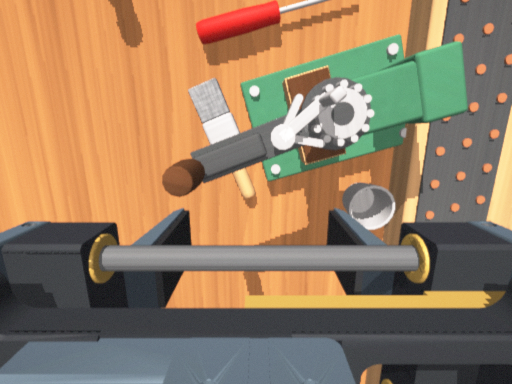

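Run:
```python
import cv2
a=cv2.imread('pics/wrist0.png')[30:210,150:420]
cv2.imwrite('pics/w0c.png',cv2.resize(a,None,fx=2.95,fy=2.95,interpolation=cv2.INTER_CUBIC))
```

```text
(no output)
```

View pics/w0c.png

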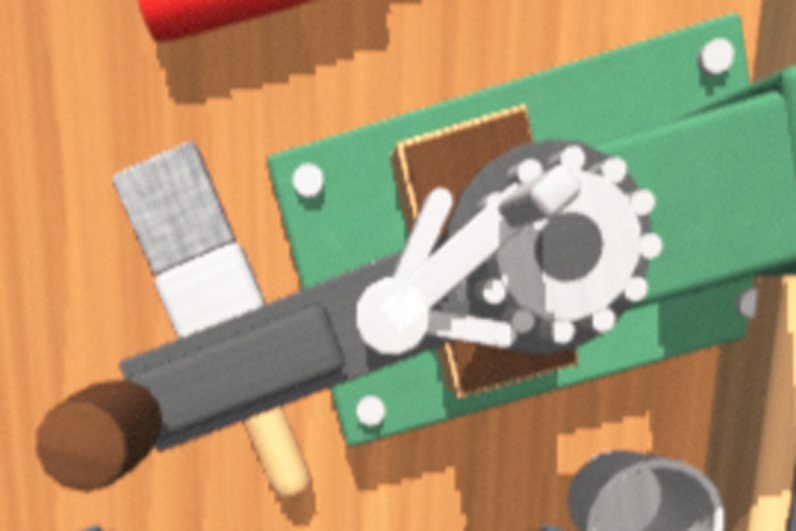

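```bash
cat >> h.py <<'E'
from scipy.spatial.transform import Rotation as Ro
def ray(f,u,v,z):
    d=np.load('pics/'+f+'.npz'); K=d['intrinsics']; R=Ro.from_euler('xyz',d['attitude'],degrees=True).as_matrix()
    r=R@np.array([(u-K[0,2])/K[0,0],-(v-K[1,2])/K[1,1],-1]); e=d['eye']
    return e+r*(z-e[2])/r[2]
def proj(f,p):
    d=np.load('pics/'+f+'.npz'); K=d['intrinsics']; R=Ro.from_euler('xyz',d['attitude'],degrees=True).as_matrix()
    c=R.T@(np.array(p)-d['eye']); return K[0,2]+K[0,0]*c[0]/-c[2],K[1,2]-K[1,1]*c[1]/-c[2]
E
python3 - <<'E'
from h import *
f='wrist0.png'
P=lambda x,y,z:ray(f,150+x/2.95,30+y/2.95,z).round(1)
print('knob',P(80,445,203));print('tab',P(557,187,202));print('hub',P(571,247,161));print('pivot',P(392,310,170))
for c in [(270,157),(740,15),(348,443)]: print(P(*c,25))
E
```

```text
knob [520.2  33.5 203. ]
tab [625.8  89.4 202. ]
hub [641.9  78.6 161. ]
pivot [593.9  62.6 170. ]
[554.3 119.6  25. ]
[743.1 172.6  25. ]
[587.8  -1.8  25. ]
```

Request:
{"fn": "servo_tool", "kwargs": {
  "plan": [
    [[0,0,0],[0,0,-30],44],
    [[0,0,10],[0,0,-30],44],
    [[0,0,10],[0,0,-15],44],
    [[0,0,10],[0,0,0],44],
    [[0,0,10],[0,0,0],44],
    [[0,0,10],[0,0,0],44],
    [[0,0,10],[0,0,0],44],
    [[0,0,10],[0,0,0],44],
    [[0,0,0],[0,0,0],44],
    [[0,0,0],[0,0,0],44]
  ]
}}

```text
time_s: 1.4
ee_pos: [572.6, 0.1, 256.8]
ee_rot: [179.5, 0.2, -72.1]
force: [-0.6, -0.4, 0.1]
gripper_width: 44.2
```

```bash
cat >> h.py <<'E'
def to(p):
    s=env.state(); R=Ro.from_euler('xyz',s['ee_rot'],degrees=True).as_matrix()
    return (R.T@(np.array(p)-s['ee_pos'])).round(1)
E
python3 - <<'E'
from h import *
s=env.state(); print(s['ee_pos'],s['ee_rot'],s['qpos'])
print(to([626,89.4,230]))
d=shot('wrist','w1.png')
print(proj('w1.png',[626,89.4,202]))
E
```

```text
[5.72599767e+02 6.42956540e-02 2.56815914e+02] [ 1.79484882e+02  1.79409596e-01 -7.20680726e+01] [-1.14512384e+00  1.63933945e+01  8.19412588e+01  1.20186682e-03
  8.22108115e+01  7.09219737e+01]
[-68.5 -78.6  26.3]
(np.float64(182.4920026144477), np.float64(115.65276223808932))
```

View pics/w1.png

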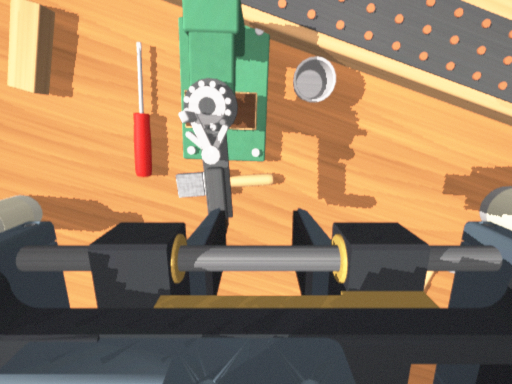

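Request:
{"fn": "servo_tool", "kwargs": {
  "plan": [
    [[0,0,0],[-17,-20,0],44],
    [[0,0,0],[-17,-20,0],44],
    [[0,0,0],[-17,-20,0],44],
    [[0,0,0],[-17,-19,0],44],
    [[0,0,0],[0,0,10],44],
    [[0,0,0],[0,0,10],44],
    [[0,0,0],[0,0,5],44],
    [[0,0,0],[0,0,0],44],
    [[0,0,0],[0,0,0],44],
    [[0,0,0],[0,0,0],44]
  ]
}}

```text
time_s: 2.7
ee_pos: [627.7, 91.3, 229.1]
ee_rot: [179.3, 0.1, -71.8]
force: [0.5, 0.3, -0.2]
gripper_width: 44.0
```

Run:
```python
from h import *
print(to([626,89.4,182]))
d=shot('wrist','w2.png')
print(proj('w2.png',[626,89.4,202]))
```

```text
[ 1.4  1.7 47.1]
(np.float64(260.0202507788484), np.float64(210.5031210767832))
```

View pics/w2.png

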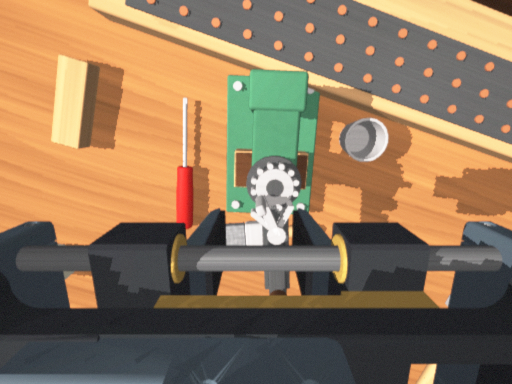

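Request:
{"fn": "servo_tool", "kwargs": {
  "plan": [
    [[0,0,0],[1,1,15],44],
    [[0,0,0],[0,0,15],44],
    [[0,0,0],[0,0,14],44],
    [[0,0,0],[0,0,3],44],
    [[0,0,0],[5,0,0],44],
    [[0,0,0],[5,0,0],44],
    [[0,0,0],[5,0,0],44],
    [[0,0,0],[5,0,0],44],
    [[0,0,0],[5,0,0],44],
    [[0,0,0],[5,0,0],44]
  ]
}}

```text
time_s: 4.0
ee_pos: [636.9, 59.2, 179.3]
ee_rot: [179.4, 0.1, -71.8]
force: [-0.0, 0.4, 0.3]
gripper_width: 44.0
```

Run:
```python
from h import *
s=env.state();print(s['force'],to([626,89.4,182]))
d=shot('wrist','w3.png')
d=shot('side','s3.png')
```

```text
[-0.01119698  0.37753881  0.34816954] [-32.1   0.9  -2.6]
```

View pics/w3.png

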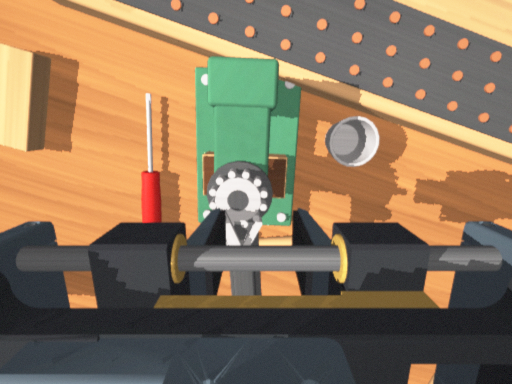

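Request:
{"fn": "servo_tool", "kwargs": {
  "plan": [
    [[0,0,0],[2,0,0],44],
    [[0,0,0],[2,0,0],44],
    [[0,0,0],[2,0,0],44],
    [[0,0,0],[2,0,0],44],
    [[0,0,0],[2,0,0],44],
    [[0,0,0],[1.5,0,0],44],
    [[0,0,0],[1.5,0,0],44],
    [[0,0,0],[1.5,0,0],44],
    [[0,0,0],[1.5,0,0],44],
    [[0,0,0],[1,0,0],44]
  ]
}}

```text
time_s: 5.35
ee_pos: [642.4, 42.1, 179.1]
ee_rot: [179.4, 0.1, -71.8]
force: [0.3, 0.2, -0.4]
gripper_width: 44.1
```

Run:
```python
from h import *
s=env.state();print(s['force'],to([626,89.4,182]))
d=shot('wrist','w4.png')
```

```text
[ 0.33279963  0.19485407 -0.3669252 ] [-50.    0.9  -2.8]
```

View pics/w4.png

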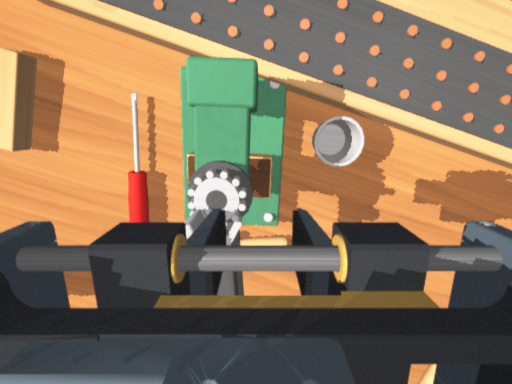

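Run:
```python
from h import *
a=cv2.imread('pics/w4.png')[130:270,130:340]
b=cv2.imread('pics/s3.png')[110:220,220:340]
cv2.imwrite('pics/w4c.png',cv2.resize(a,None,fx=3.5,fy=3.5,interpolation=2))
d=shot('scene','c4.png'); c=d['pixels'][140:320,180:300,::-1]
d=shot('side','s4.png');b=d['pixels'][100:220,220:340,::-1]
cv2.imwrite('pics/c4c.png',np.hstack([cv2.resize(c,(400,600),interpolation=2),cv2.resize(b,(400,400),interpolation=2)[:600] if 0 else cv2.copyMakeBorder(cv2.resize(b,(400,400),interpolation=2),0,200,0,0,0)]))
```

```text
(no output)
```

View pics/w4c.png

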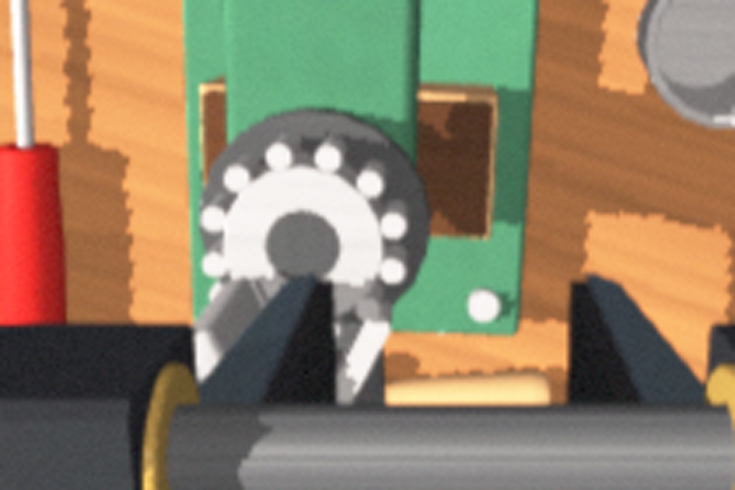

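View pics/c4c.png

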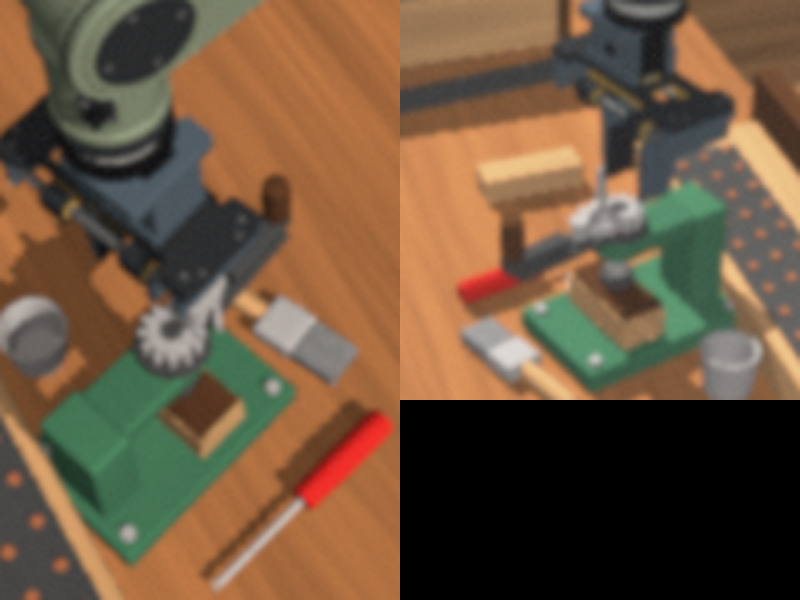

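Request:
{"fn": "servo_tool", "kwargs": {
  "plan": [
    [[0,0,0],[0,0,0],44],
    [[0,0,0],[0,0,0],44],
    [[0,0,0],[0,0,0],44],
    [[0,0,0],[0,0,0],44],
    [[0,0,0],[0,0,0],44],
    [[0,0,0],[0,0,0],44],
    [[0,0,0],[0,0,0],44],
    [[0,0,0],[1,0,0],44],
    [[0,0,0],[1,0,0],44],
    [[0,0,0],[1,0,0],44]
  ]
}}

```text
time_s: 6.75
ee_pos: [643.3, 39.3, 179.1]
ee_rot: [179.4, 0.1, -71.8]
force: [0.6, 0.4, -0.8]
gripper_width: 44.1
```

Request:
{"fn": "servo_tool", "kwargs": {
  "plan": [
    [[0,0,0],[-3,0,0],44],
    [[0,0,0],[0,0,-20],44],
    [[0,0,0],[0,0,-20],44],
    [[0,0,0],[0,0,-20],44],
    [[0,0,0],[0,20,0],44],
    [[0,0,0],[0,20,0],44],
    [[0,0,0],[0,20,0],44],
    [[0,0,0],[0,20,0],44],
    [[0,0,0],[0,0,0],44],
    [[0,0,0],[0,0,0],44]
  ]
}}

```text
time_s: 8.0
ee_pos: [565.3, 18.8, 241.9]
ee_rot: [179.5, 0.1, -71.8]
force: [0.5, 0.1, 1.1]
gripper_width: 43.9
```

Run:
```python
from h import *
d=shot('wrist','w5.png'); print(env.state()['ee_pos'])
a=cv2.imread('pics/w5.png')[50:240,130:370]
cv2.imwrite('pics/w5c.png',cv2.resize(a,None,fx=3,fy=3,interpolation=2))
print(proj('w5.png',[626,89.4,202]),proj('w5.png',[637,60.2,202]))
```

```text
[565.31733315  18.7635375  241.85934534]
(np.float64(201.72137508840612), np.float64(113.4557077212275)) (np.float64(238.59770653565835), np.float64(111.84375217143082))
```

View pics/w5c.png

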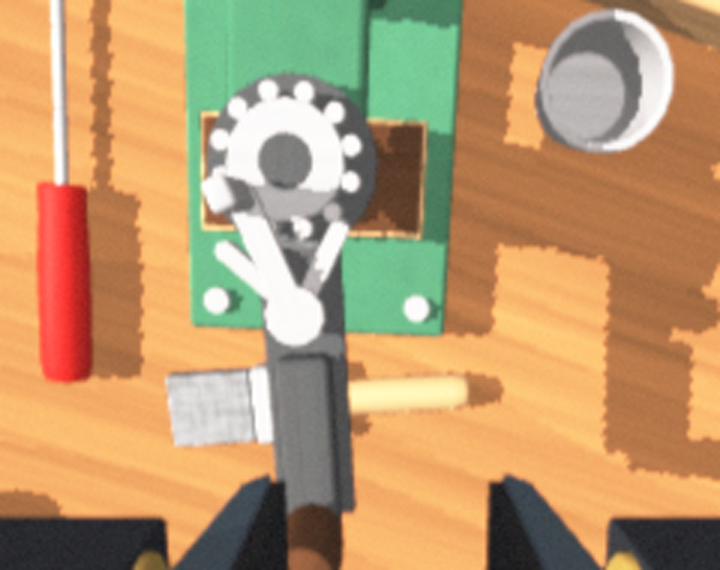

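Run:
```python
from h import *
L=[]
for f in ['w2.png','w3.png']:
    a=cv2.imread('pics/'+f)[140:270,170:360]
    L.append(cv2.resize(a,(800,300*1),interpolation=2) if 0 else cv2.resize(a,None,fx=2.1,fy=2.1,interpolation=2))
cv2.imwrite('pics/x.png',np.vstack(L))
# fingertips proj
for f,t in [('w2.png',[627.7,91.3,229.1]),('w3.png',[636.9,59.2,179.3]),('w4.png',[642.4,42.1,179.1]),('w5.png',[565.3,18.8,241.9])]:
    ax=np.array([np.cos(np.radians(-71.8)),np.sin(np.radians(-71.8)),0])
    print(f,[np.round(proj(f,np.array(t)+s*ax),0) for s in (-22,22)],proj(f,[626,89.4,202]))
```

```text
w2.png [array([230., 219.]), array([287., 219.])] (np.float64(260.0202507788484), np.float64(210.5031210767832))
w3.png [array([230., 219.]), array([287., 219.])] (np.float64(212.58071979393412), np.float64(231.05491069258397))
w4.png [array([230., 219.]), array([287., 219.])] (np.float64(186.86851417681757), np.float64(231.07719144290837))
w5.png [array([230., 219.]), array([287., 219.])] (np.float64(201.72137508840612), np.float64(113.4557077212275))
```

View pics/x.png

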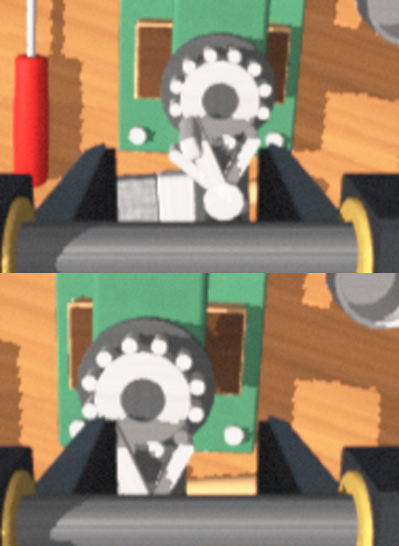

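```bash
python3 - <<'E'
from h import *
f='w5.png'
P=lambda x,y,z:ray(f,130+x/3,50+y/3,z).round(1)
print('tab',P(220,192,202));print('hub',P(285,160,161));print('pivot',P(294,315,170))
E
cat > /dev/null
python3 - <<'E'
from h import *
a=cv2.imread('pics/w4.png')[140:270,150:300]
cv2.imwrite('pics/x2.png',cv2.resize(a,None,fx=5,fy=4.5,interpolation=2))
E
```

```text
tab [626.  88. 202.]
hub [640.9  78.5 161. ]
pivot [594.8  60.6 170. ]
```

View pics/x2.png

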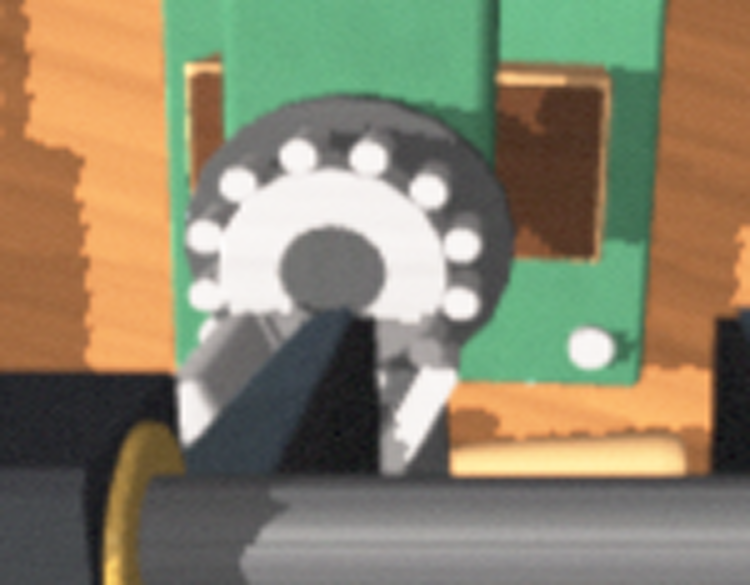

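View pics/s4.png

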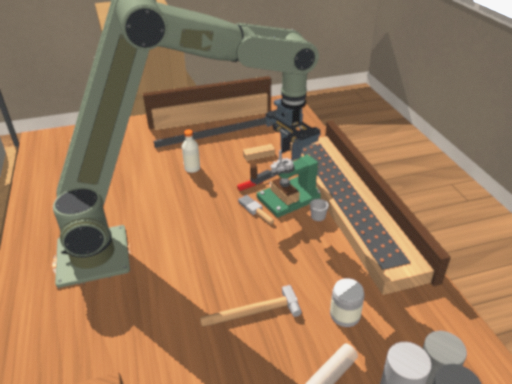

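Run:
```python
from h import *
f='w4.png'; R=Ro.from_euler('xyz',[179.4,.1,-71.8],degrees=True).as_matrix()
for c in [(345,310),(375,320)]:
    for z in (179.1,200,215): print(c,z,(R.T@(ray(f,150+c[0]/5,140+c[1]/4.5,z)-[642.4,42.1,179.1])).round(1))
f='w5.png'
for c in [(255,480),(285,483),(490,483),(520,480)]:
    print(c,(R.T@(ray(f,130+c[0]/3,50+c[1]/3,241.9)-[565.3,18.8,241.9])).round(1))
```

```text
(345, 310) 179.1 [-30.5  -8.1  -0. ]
(345, 310) 200 [-27.3 -14.6 -21. ]
(345, 310) 215 [-25.1 -19.3 -36.1]
(375, 320) 179.1 [-25.9  -6.3  -0. ]
(375, 320) 200 [-23.2 -13.  -21. ]
(375, 320) 215 [-21.3 -17.8 -36.1]
(255, 480) [-33.6  -7.1  -0. ]
(285, 483) [-25.9  -6.3  -0. ]
(490, 483) [26.9 -6.4 -0.1]
(520, 480) [34.6 -7.2 -0.1]
```

Run:
```python
from h import *
d=shot('scene','c5.png');d=shot('side','s5.png');s=env.state();p=s['ee_pos'];print(p)
R=Ro.from_euler('xyz',s['ee_rot'],degrees=True).as_matrix()
o=[]
for f,c in (('c5.png',1),('s5.png',1)):
    im=cv2.imread('pics/'+f); u,v=proj(f,p); x0,y0=int(u)-45,int(v)-70
    a=cv2.resize(im[y0:y0+110,x0:x0+90],None,fx=4.4,fy=4.4,interpolation=2)
    for q,col in (([22,16,0],(0,0,255)),([22,-16,0],(0,0,255)),([-22,16,0],(0,255,255)),([-22,-16,0],(0,255,255)),([-22,16,-30],(255,255,0)),([22,-16,-30],(255,255,0))):
        uu,vv=proj(f,p+R@np.array(q)); cv2.circle(a,(int((uu-x0)*4.4),int((vv-y0)*4.4)),3,col,-1)
    o.append(a)
cv2.imwrite('pics/o5.png',np.hstack(o))
```

```text
[565.34273629  18.77516056 241.60876596]
```

View pics/o5.png

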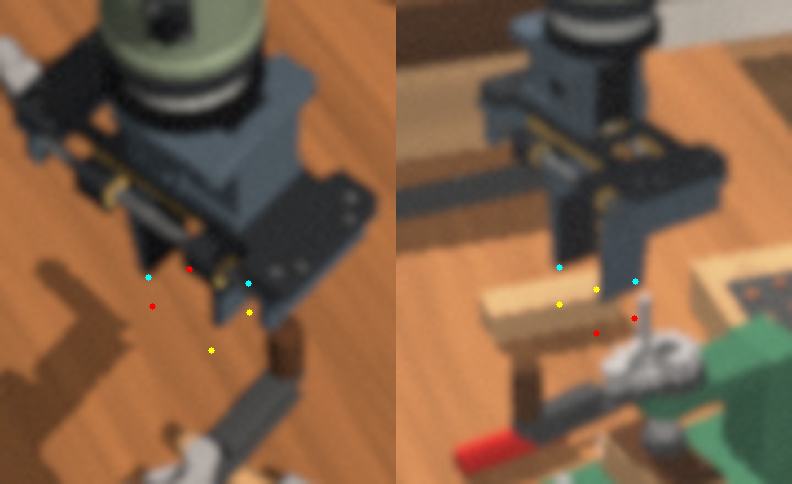

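Run:
```python
from h import *
print(to([626,88.7,148]))
```

```text
[-47.2 -80.4  92.9]
```

Request:
{"fn": "servo_tool", "kwargs": {
  "plan": [
    [[0,0,0],[-12,-20,0],44],
    [[0,0,0],[-12,-20,0],44],
    [[0,0,0],[-12,-20,0],44],
    [[0,0,0],[-11,-20,0],44],
    [[0,0,0],[0,0,20],44],
    [[0,0,0],[0,0,20],44],
    [[0,0,0],[0,0,15],44],
    [[0,0,0],[0,0,5],44],
    [[0,0,0],[0,0,0],44],
    [[0,0,0],[0,0,0],44]
  ]
}}

```text
time_s: 9.4
ee_pos: [632.8, 92.6, 177.3]
ee_rot: [179.5, 0.1, -71.7]
force: [-0.1, 0.7, 0.9]
gripper_width: 43.8
```

Run:
```python
from h import *
print(to([626,88.7,148]))
d=shot('wrist','w6.png')
cv2.imwrite('pics/w6c.png',cv2.resize(d['pixels'][130:270,150:360,::-1],None,fx=3.5,fy=3.5,interpolation=2))
```

```text
[ 1.6  7.5 29.3]
```

View pics/w6c.png

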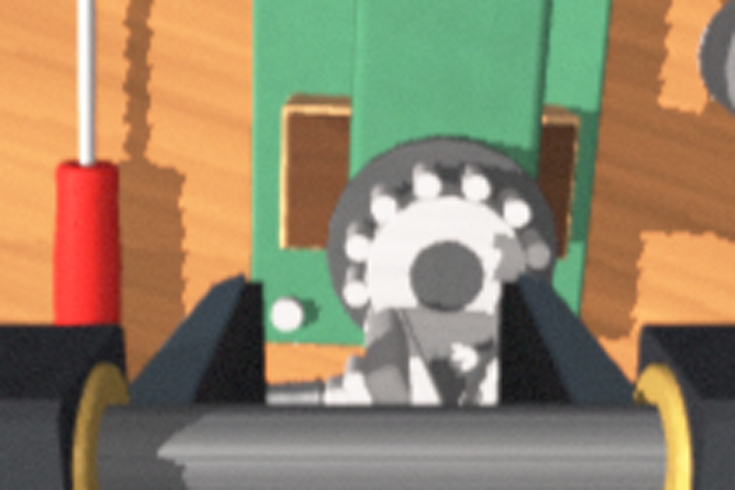

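Request:
{"fn": "servo_tool", "kwargs": {
  "plan": [
    [[0,0,0],[1,7,0],44],
    [[0,0,0],[0,0,15],44],
    [[0,0,0],[0,0,14],44],
    [[0,0,0],[0,0,0],44],
    [[0,0,0],[5,0,0],44],
    [[0,0,0],[5,0,0],44],
    [[0,0,0],[5,0,0],44],
    [[0,0,0],[4,0,0],44],
    [[0,0,0],[4,0,0],44],
    [[0,0,0],[4,0,0],44]
  ]
}}

```text
time_s: 10.7
ee_pos: [636.8, 65.4, 147.6]
ee_rot: [179.9, 0.4, -71.7]
force: [1.0, 4.2, -1.0]
gripper_width: 44.1
```

Run:
```python
from h import *
print(to([626,88.7,148]))
```

```text
[-25.5   2.9  -0.2]
```

Request:
{"fn": "servo_tool", "kwargs": {
  "plan": [
    [[0,0,0],[3,0,0],44],
    [[0,0,0],[3,0,0],44],
    [[0,0,0],[3,0,0],44],
    [[0,0,0],[3,0,0],44],
    [[0,0,0],[3,0,0],44],
    [[0,0,0],[2,0,0],44],
    [[0,0,0],[2,0,0],44],
    [[0,0,0],[2,0,0],44],
    [[0,0,0],[1.5,0,0],44],
    [[0,0,0],[1.5,0,0],44]
  ]
}}

```text
time_s: 11.95
ee_pos: [642.9, 45.2, 147.6]
ee_rot: [179.9, 0.9, -71.8]
force: [-0.6, 8.6, -0.2]
gripper_width: 44.4
```

Run:
```python
from h import *
print(to([626,88.7,148]))
```

```text
[-46.6   2.4   0.3]
```

Request:
{"fn": "servo_tool", "kwargs": {
  "plan": [
    [[0,0,0],[2,0,0],44],
    [[0,0,0],[2,0,0],44],
    [[0,0,0],[-6,0,0],44],
    [[0,0,0],[-7,0,0],44],
    [[0,0,0],[0,0,-25],44],
    [[0,0,0],[0,0,-35],44],
    [[0,0,0],[0,0,-30],44],
    [[0,0,0],[10,30,0],44],
    [[0,0,0],[10,30,0],44],
    [[0,0,0],[0,20,0],44]
  ]
}}

```text
time_s: 13.2
ee_pos: [567.4, 4.8, 239.9]
ee_rot: [179.4, 0.5, -71.7]
force: [0.7, -0.3, 0.7]
gripper_width: 44.1
```

Run:
```python
from h import *
d=shot('wrist','w7.png'); print(env.state()['ee_pos'])
a=cv2.imread('pics/w7.png')[50:240,130:370]
cv2.imwrite('pics/w7c.png',cv2.resize(a,None,fx=3,fy=3,interpolation=2))
```

```text
[564.9711513    4.31732828 240.20010443]
```

View pics/w7c.png

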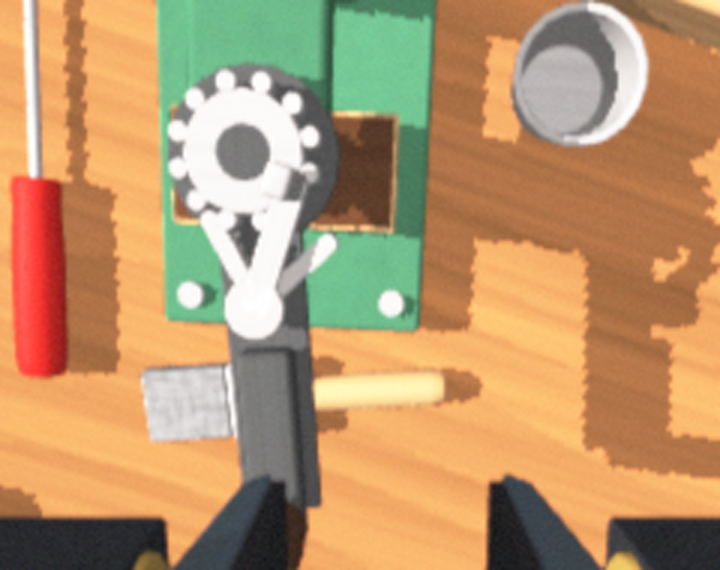

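Run:
```python
from h import *
f='w7.png'
P=lambda x,y,z:ray(f,130+x/3,50+y/3,z).round(1)
t=P(292,177,202);h=P(243,152,161);p=P(253,310,170);print('tab',t,'hub',h,'piv',p)
a=np.degrees(np.arctan2(*(h-p)[1::-1]));b=np.degrees(np.arctan2(*(t-p)[1::-1]));print(a,b,np.radians(a-b), np.linalg.norm((t-p)[:2]))
print(to([520.5,33.5,239]))
```

```text
tab [638.1  55.9 202. ] hub [640.7  78.4 161. ] piv [594.2  60.2 170. ]
21.37526799863756 -5.5942698108292355 0.4707072325162947 44.110089548764215
[-41.7  33.    2. ]
```

Request:
{"fn": "servo_tool", "kwargs": {
  "plan": [
    [[0,0,-2],[-14,11,0],50],
    [[0,0,0],[-14,11,0],50],
    [[0,0,0],[-13,11,0],50],
    [[0,0,0],[0,0,0],50],
    [[0,0,0],[0,0,10],50],
    [[0,0,0],[0,0,10],50],
    [[0,0,0],[0,0,5],50],
    [[0,0,0],[0,0,0],50],
    [[0,0,0],[0,0,0],50],
    [[0,0,0],[0,0,0],50]
  ]
}}

```text
time_s: 14.5
ee_pos: [519.2, 31.1, 213.6]
ee_rot: [179.2, 0.3, -69.8]
force: [-0.1, 0.8, -0.3]
gripper_width: 50.1
```

```bash
cat >> h.py <<'E'
def pol():
    s=env.state(); p=s['ee_pos']; d=np.array([641.3,78.5])-p[:2]
    th=np.degrees(np.arctan2(d[1],d[0])); 
    F=s['force']; t=np.array([-np.sin(np.radians(th)),np.cos(np.radians(th))])
    print('t',s['time_s'],'r %.1f q %.3f yaw-err %.1f z %.1f'%(np.hypot(*d),np.radians(15.5-th),s['ee_rot'][2]+90-th,p[2]),'rot',s['ee_rot'].round(1),'F tang(+=knob pushes tool left) %.2f rad %.2f'%(F[:2]@t,F[:2]@[t[1],-t[0]]),F.round(1),'q6',s['qpos'][5].round(0))
E
python3 - <<'E'
from h import *
pol();print(to([520,33,142]))
d=shot('wrist','w8.png');d=shot('side','s8.png')
cv2.imwrite('pics/w8c.png',cv2.resize(d['pixels'][100:220,200:340,::-1],None,fx=5,fy=5,interpolation=2))
E
```

```text
t 14.5 r 131.0 q -0.100 yaw-err -1.0 z 213.6 rot [179.2   0.3 -69.8] F tang(+=knob pushes tool left) 0.81 rad 0.18 [-0.1  0.8 -0.3] q6 72.0
[-1.2 -2.4 71.5]
```

View pics/w8.png

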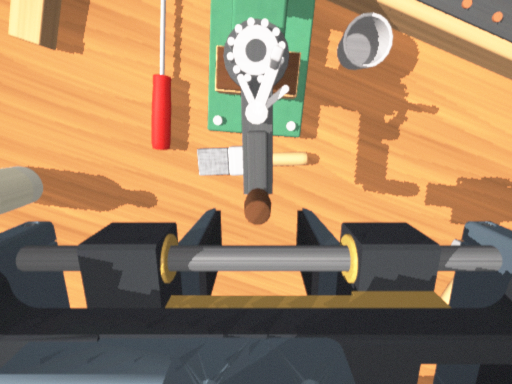

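View pics/w8c.png

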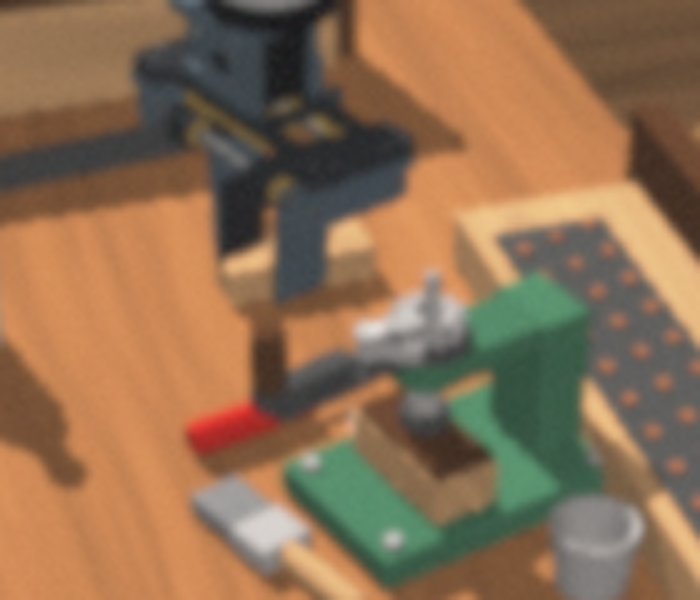

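Request:
{"fn": "servo_tool", "kwargs": {
  "plan": [
    [[0,0,0],[-1,-2,20],50],
    [[0,0,0],[0,0,20],50],
    [[0,0,0],[0,0,20],50],
    [[0,0,0],[0,0,11],50],
    [[0,0,0],[0,0,0],40],
    [[0,0,-4],[9,-0.3,0],40],
    [[0,0,-6],[13.5,-0.7,0],40],
    [[0,0,-6],[13.5,-0.7,0],40],
    [[0,0,-6],[13.5,-0.7,0],40],
    [[0,0,-6],[13.5,-0.7,0],40]
  ]
}}

```text
time_s: 15.85
ee_pos: [558.6, -18.1, 146.3]
ee_rot: [179.9, 0.4, -40.8]
force: [-0.9, 0.2, -1.3]
gripper_width: 39.9
```

Run:
```python
from h import *
pol()
```

```text
t 15.85 r 127.2 q -0.593 yaw-err -0.3 z 146.3 rot [179.9   0.4 -40.8] F tang(+=knob pushes tool left) 0.82 rad -0.44 [-0.9  0.2 -1.3] q6 38.0
```

Request:
{"fn": "servo_tool", "kwargs": {
  "plan": [
    [[0,0,-5],[11.5,0,3],40],
    [[0,0,-5],[11.5,0,0],40],
    [[0,0,-4],[9,0,0],40],
    [[0,0,-2],[4.5,0,0],40],
    [[0,0,-1],[2.2,0,0],40],
    [[0,0,-1],[2.2,0,0],40],
    [[0,0,-1],[2.2,0,0],40],
    [[0,0,0],[1,0,0],40],
    [[0,0,0],[1,0,0],40],
    [[0,0,0],[1,0,0],40]
  ]
}}

```text
time_s: 17.1
ee_pos: [592.0, -39.0, 146.4]
ee_rot: [-179.7, 1.3, -21.2]
force: [-4.4, 1.8, 0.6]
gripper_width: 39.8
```

Run:
```python
from h import *
pol()
```

```text
t 17.1 r 127.4 q -0.903 yaw-err 1.5 z 146.4 rot [-179.7    1.3  -21.2] F tang(+=knob pushes tool left) 4.78 rad -0.04 [-4.4  1.8  0.6] q6 16.0
```

Request:
{"fn": "servo_tool", "kwargs": {
  "plan": [
    [[0,0,4],[-9,1,2],40],
    [[0,0,5],[-11.4,1,0],40],
    [[0,0,6],[-13.6,0,0],40],
    [[0,0,6],[-13.6,0,0],40],
    [[0,0,6],[-13.6,0,0],40],
    [[0,0,6],[-13.6,0,0],40],
    [[0,0,6],[-13.6,0,0],40],
    [[0,0,6],[-13.6,0,0],40],
    [[0,0,6],[-13.6,0,0],40],
    [[0,0,6],[-13.6,0,0],40]
  ]
}}

```text
time_s: 18.35
ee_pos: [524.2, 35.7, 150.1]
ee_rot: [-178.9, -1.4, -80.0]
force: [-3.1, -7.3, -0.9]
gripper_width: 39.5
```

Run:
```python
from h import *
pol()
```

```text
t 18.35 r 124.7 q -0.080 yaw-err -10.0 z 150.1 rot [-178.9   -1.4  -80. ] F tang(+=knob pushes tool left) -5.78 rad -5.43 [-3.1 -7.3 -0.9] q6 84.0
```

Request:
{"fn": "servo_tool", "kwargs": {
  "plan": [
    [[0,0,2],[-13.6,2,3],40],
    [[0,0,3],[-13.6,1,2],40],
    [[0,0,4],[-13.6,1,0],40],
    [[0,0,5],[-13.6,0,0],40],
    [[0,0,5],[-13.6,0,0],40],
    [[0,0,5],[-13.6,0,0],40],
    [[0,0,5],[-12,0,0],40],
    [[0,0,5],[-11,0,0],40],
    [[0,0,4],[-9,0,0],40],
    [[0,0,4],[-8,0,0],40]
  ]
}}

```text
time_s: 19.6
ee_pos: [533.2, 135.0, 146.8]
ee_rot: [-176.7, -2.1, -123.1]
force: [-4.9, -3.3, 2.3]
gripper_width: 40.0
```

Run:
```python
from h import *
pol()
```

```text
t 19.6 r 121.9 q 0.752 yaw-err -5.6 z 146.8 rot [-176.7   -2.1 -123.1] F tang(+=knob pushes tool left) -5.18 rad -2.87 [-4.9 -3.3  2.3] q6 140.0
```

```bash
cat >> h.py <<'E'
def tilt(yaw=None):
    s=env.state(); R=Ro.from_euler('xyz',s['ee_rot'],degrees=True)
    T=Ro.from_euler('xyz',[180,0,s['ee_rot'][2] if yaw is None else yaw],degrees=True)
    print('tilt corr',(R.inv()*T).as_rotvec(degrees=True).round(1))
E
python3 - <<'E'
from h import *
tilt()
E
```

```text
tilt corr [-3.3 -2.1  0.1]
```

Request:
{"fn": "servo_tool", "kwargs": {
  "plan": [
    [[0,0,0],[-11,1,0],40],
    [[0,0,0],[-9,1,0],40],
    [[0,0,0],[-7,1,0],40],
    [[0,0,-1],[8,2,0],40],
    [[0,0,-7],[16,0,0],40],
    [[0,0,-7],[16,0,0],40],
    [[0,0,-7],[16,0,0],40],
    [[0,0,-7],[16,0,0],40],
    [[0,0,-7],[16,0,0],40],
    [[0,0,-7],[16,0,0],40]
  ]
}}

```text
time_s: 20.85
ee_pos: [522.7, 53.5, 157.9]
ee_rot: [-178.3, -4.8, -78.5]
force: [0.3, 1.9, 0.1]
gripper_width: 40.2
```

Run:
```python
from h import *
pol();tilt()
```

```text
t 20.85 r 121.3 q 0.063 yaw-err -0.4 z 157.9 rot [-178.3   -4.8  -78.5] F tang(+=knob pushes tool left) 1.80 rad 0.73 [0.3 1.9 0.1] q6 88.0
tilt corr [-1.7 -4.8  0.1]
```

Request:
{"fn": "servo_tool", "kwargs": {
  "plan": [
    [[-0.5,-1.5,-7],[16,2,4],40],
    [[-0.5,-1.5,-7],[16,2,4],40],
    [[-0.5,-1.5,-7],[16,1,4],40],
    [[0,0,-7],[16,0,3],40],
    [[0,0,-7],[16,0,0],40],
    [[0,0,-7],[16,0,0],40],
    [[0,0,-6],[13,0,0],40],
    [[0,0,-3],[7,0,0],40],
    [[0,0,-1],[3,0,0],40],
    [[0,0,-1],[2,0,0],40]
  ]
}}

```text
time_s: 22.1
ee_pos: [592.4, -41.7, 152.6]
ee_rot: [-179.7, -0.3, -23.8]
force: [-5.2, 3.3, 0.9]
gripper_width: 40.2
```

Run:
```python
from h import *
pol();tilt()
```

```text
t 22.1 r 129.7 q -0.914 yaw-err -1.7 z 152.6 rot [-179.7   -0.3  -23.8] F tang(+=knob pushes tool left) 6.03 rad 1.08 [-5.2  3.3  0.9] q6 18.0
tilt corr [-0.3 -0.3  0. ]
```

Request:
{"fn": "servo_tool", "kwargs": {
  "plan": [
    [[0,0,3],[-8,0,4],40],
    [[0,0,3],[-8,0,4],40],
    [[0,0,2.5],[-7,0,0],40],
    [[0,0,2.5],[-7,0,0],40],
    [[0,0,2.5],[-7,0,0],40],
    [[0,0,2.5],[-7,0,0],40],
    [[0,0,2.5],[-7,0,0],40],
    [[0,0,2.5],[-7,0,0],40],
    [[0,0,2.5],[-7,0,0],40],
    [[0,0,2.5],[-7,0,0],40]
  ]
}}

```text
time_s: 23.35
ee_pos: [557.1, -12.7, 150.0]
ee_rot: [-177.9, -3.3, -50.5]
force: [2.3, -6.0, -3.0]
gripper_width: 39.9
```

Run:
```python
from h import *
pol();tilt()
```

```text
t 23.35 r 124.2 q -0.554 yaw-err -7.8 z 150.0 rot [-177.9   -3.3  -50.5] F tang(+=knob pushes tool left) -5.78 rad -2.87 [ 2.3 -6.  -3. ] q6 49.0
tilt corr [-2.1 -3.3  0.1]
```

Request:
{"fn": "servo_tool", "kwargs": {
  "plan": [
    [[-0.4,-0.6,1],[-7.5,1,1.5],40],
    [[-0.4,-0.6,1],[-7.5,1,1.5],40],
    [[-0.4,-0.6,1],[-7.5,1,1],40],
    [[-0.3,-0.5,1.5],[-7.5,0.5,1],40],
    [[-0.3,-0.5,1.5],[-7.5,0.5,1],40],
    [[-0.2,-0.5,2],[-7.5,0.5,0.5],40],
    [[-0.2,-0.3,2],[-7.5,0.5,0.5],40],
    [[-0.2,-0.3,2],[-7.5,0.5,0.5],40],
    [[-0.2,-0.3,2],[-7.5,0.5,0.5],40],
    [[-0.2,-0.3,2],[-7.5,0.5,0.5],40]
  ]
}}

```text
time_s: 24.6
ee_pos: [532.0, 19.0, 149.4]
ee_rot: [-179.0, -2.6, -66.6]
force: [-0.8, -6.7, 0.9]
gripper_width: 40.0
```

Run:
```python
from h import *
pol();tilt()
```

```text
t 24.6 r 124.5 q -0.228 yaw-err -5.2 z 149.4 rot [-179.    -2.6  -66.6] F tang(+=knob pushes tool left) -5.47 rad -3.88 [-0.8 -6.7  0.9] q6 70.0
tilt corr [-1.  -2.6  0. ]
```

Request:
{"fn": "servo_tool", "kwargs": {
  "plan": [
    [[-0.4,-0.6,1],[-7.5,1,1.5],40],
    [[-0.4,-0.6,1],[-7.5,1,1.5],40],
    [[-0.4,-0.6,1],[-7.5,1,1],40],
    [[-0.3,-0.5,1.5],[-7.5,0.5,1],40],
    [[-0.3,-0.5,1.5],[-7.5,0.5,1],40],
    [[-0.2,-0.5,2],[-7.5,0.5,0.5],40],
    [[-0.2,-0.3,2],[-7.5,0.5,0.5],40],
    [[-0.2,-0.3,2],[-7.5,0.5,0.5],40],
    [[-0.2,-0.3,2],[-7.5,0.5,0.5],40],
    [[-0.2,-0.3,2],[-7.5,0.5,0.5],40]
  ]
}}

```text
time_s: 25.85
ee_pos: [517.5, 61.4, 148.4]
ee_rot: [179.9, -1.5, -82.6]
force: [-1.2, -8.1, 1.6]
gripper_width: 39.8
```

Run:
```python
from h import *
pol();tilt()
```

```text
t 25.85 r 125.0 q 0.134 yaw-err -0.5 z 148.4 rot [179.9  -1.5 -82.6] F tang(+=knob pushes tool left) -7.82 rad -2.28 [-1.2 -8.1  1.6] q6 90.0
tilt corr [ 0.1 -1.5 -0. ]
```

Request:
{"fn": "servo_tool", "kwargs": {
  "plan": [
    [[0,-0.4,0.8],[-4.5,0.5,0.7],40],
    [[0,-0.4,0.8],[-4.5,0.5,0.7],40],
    [[0,-0.4,0.8],[-4.5,0.5,0.7],40],
    [[0,-0.3,0.8],[-4.5,0.5,0.7],40],
    [[0,-0.3,0.8],[-4.5,0.5,0.7],40],
    [[0,-0.3,0.8],[-4.5,0.3,0.5],40],
    [[0,-0.3,0.8],[-4.5,0.3,0.5],40],
    [[0,-0.3,0.8],[-4.5,0.3,0.5],40],
    [[0,-0.3,0.8],[-4.5,0.3,0.5],40],
    [[0,-0.3,0.8],[-4.5,0.3,0.5],40]
  ]
}}

```text
time_s: 27.1
ee_pos: [517.8, 73.7, 148.4]
ee_rot: [-178.9, -1.7, -90.2]
force: [-2.4, -8.8, 3.0]
gripper_width: 40.1
```

Run:
```python
from h import *
pol();tilt()
```

```text
t 27.1 r 123.6 q 0.231 yaw-err -2.4 z 148.4 rot [-178.9   -1.7  -90.2] F tang(+=knob pushes tool left) -8.67 rad -2.77 [-2.4 -8.8  3. ] q6 99.0
tilt corr [-1.1 -1.7  0. ]
```

Request:
{"fn": "servo_tool", "kwargs": {
  "plan": [
    [[-0.3,-0.4,0.3],[-5,0.6,0.7],40],
    [[-0.3,-0.4,0.3],[-5,0.6,0.7],40],
    [[-0.3,-0.4,0.4],[-5,0.6,0.7],40],
    [[-0.2,-0.3,0.5],[-5,0.6,0.7],40],
    [[-0.2,-0.3,0.5],[-5,0.6,0.7],40],
    [[-0.2,-0.3,0.5],[-5,0.5,0.5],40],
    [[-0.2,-0.3,0.5],[-5,0.5,0.5],40],
    [[-0.2,-0.3,0.5],[-5,0.5,0.5],40],
    [[-0.2,-0.3,0.5],[-5,0.5,0.5],40],
    [[-0.2,-0.3,0.5],[-5,0.5,0.5],40]
  ]
}}

```text
time_s: 28.35
ee_pos: [516.0, 92.0, 148.2]
ee_rot: [179.6, -1.8, -94.2]
force: [-2.9, -8.9, 2.4]
gripper_width: 39.7
```

Run:
```python
from h import *
pol();tilt()
```

```text
t 28.35 r 126.1 q 0.378 yaw-err 1.9 z 148.2 rot [179.6  -1.8 -94.2] F tang(+=knob pushes tool left) -9.19 rad -1.88 [-2.9 -8.9  2.4] q6 105.0
tilt corr [ 0.4 -1.8 -0. ]
```

Request:
{"fn": "servo_tool", "kwargs": {
  "plan": [
    [[0,-0.3,0.4],[-4,0.5,0.6],40],
    [[0,-0.3,0.4],[-4,0.5,0.6],40],
    [[0,-0.3,0.4],[-4,0.5,0.6],40],
    [[0,-0.3,0.4],[-4,0.5,0.6],40],
    [[0,-0.3,0.4],[-4,0.5,0.6],40],
    [[0,-0.3,0.4],[-4,0.3,0.5],40],
    [[0,-0.3,0.4],[-4,0.3,0.5],40],
    [[0,-0.3,0.4],[-4,0.3,0.5],40],
    [[0,-0.3,0.4],[-4,0.3,0.5],40],
    [[0,-0.3,0.4],[-4,0.3,0.5],40]
  ]
}}

```text
time_s: 29.6
ee_pos: [517.6, 97.6, 148.1]
ee_rot: [-179.3, -2.4, -97.7]
force: [-3.1, -8.7, 2.9]
gripper_width: 40.2
```

Run:
```python
from h import *
pol();tilt()
```

```text
t 29.6 r 125.2 q 0.424 yaw-err 1.0 z 148.1 rot [-179.3   -2.4  -97.7] F tang(+=knob pushes tool left) -9.05 rad -1.78 [-3.1 -8.7  2.9] q6 110.0
tilt corr [-0.7 -2.4  0. ]
```

Request:
{"fn": "servo_tool", "kwargs": {
  "plan": [
    [[0,-0.3,0],[-3,0.5,0.3],40],
    [[0,-0.3,0],[-3,0.5,0.3],40],
    [[0,-0.3,0],[-3,0,0.3],40],
    [[0,-0.3,0],[-3,0,0.3],40],
    [[0,-0.3,0],[-3,0,0.3],40],
    [[0,-0.3,0],[-3,0,0.3],40],
    [[0,-0.3,0],[-3,0,0.3],40],
    [[0,0,0.5],[-6,0,0],40],
    [[0,0,0.5],[-7,0,0],40],
    [[0,0,0.5],[-7,0,0],40]
  ]
}}

```text
time_s: 30.85
ee_pos: [518.5, 106.4, 147.8]
ee_rot: [-179.0, -3.6, -98.8]
force: [-4.5, -9.9, 2.4]
gripper_width: 39.9
```

Run:
```python
from h import *
pol();tilt()
```

```text
t 30.85 r 125.9 q 0.494 yaw-err 4.0 z 147.8 rot [-179.    -3.6  -98.8] F tang(+=knob pushes tool left) -10.61 rad -2.16 [-4.5 -9.9  2.4] q6 113.0
tilt corr [-1.  -3.6  0. ]
```

Request:
{"fn": "servo_tool", "kwargs": {
  "plan": [
    [[0,0,0],[4,0,0],56],
    [[0,0,0],[4,0,0],60],
    [[0,0,0],[0,0,0],60],
    [[0,0,0],[0,0,-15],60],
    [[0,0,0],[0,0,-20],60],
    [[0,0,0],[0,0,-30],60],
    [[0,0,0],[0,0,-30],60],
    [[0,0,0],[0,20,0],60],
    [[0,0,0],[0,20,0],60],
    [[0,0,0],[0,0,0],60]
  ]
}}

```text
time_s: 32.1
ee_pos: [478.3, 114.5, 250.7]
ee_rot: [-178.2, -3.0, -98.7]
force: [0.4, 0.2, -0.2]
gripper_width: 59.9
```

Run:
```python
from h import *
pol()
shot('wrist','w9.png');shot('side','s9.png');d=shot('scene','c9.png')
b=cv2.imread('pics/s9.png')[110:230,220:340]
cv2.imwrite('pics/s9c.png',np.hstack([cv2.resize(b,(396,396),interpolation=2),cv2.resize(d['pixels'][180:320,160:300,::-1],(396,396),interpolation=2)]))
```

```text
t 32.1 r 166.9 q 0.488 yaw-err 3.7 z 250.7 rot [-178.2   -3.   -98.7] F tang(+=knob pushes tool left) 0.29 rad 0.34 [ 0.4  0.2 -0.2] q6 114.0
```

View pics/w9.png

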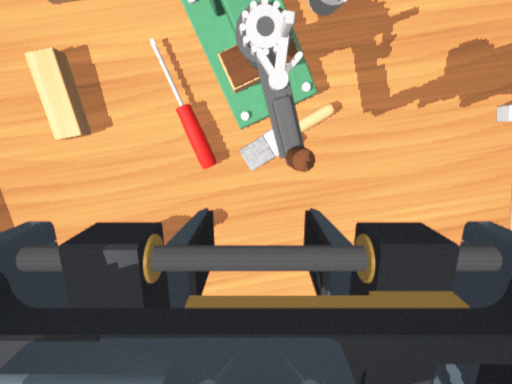

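View pics/s9c.png

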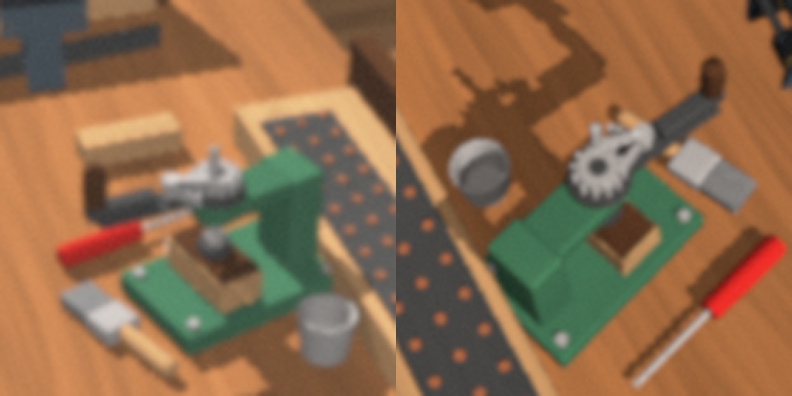

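Run:
```python
from h import *
k=ray('w9.png',301,159,203);h=ray('w9.png',265,27,161);t=ray('w9.png',287,19,202);print(k,h,t)
d=np.array([641.3,78.5])-k[:2];th=np.arctan2(d[1],d[0]);print('q',np.radians(15.5)-th,np.hypot(*d))
p=k[:2]+d/np.hypot(*d)*80;b=t[:2]-p;print('sel',th-np.arctan2(b[1],b[0]),np.hypot(*b))
env.job_done()
```

```text
[513.33203798  67.2938554  203.        ] [640.13326961  78.96835801 161.        ] [630.09805079  65.06735861 202.        ]
q 0.18317892969210686 128.4576855596404
sel 0.3307417410398458 38.19683336788162
the job is handed in; nothing more can be done
```

The thumb lever is over to tightening, and the foot presses on the work at about twice the free push. I let go, and the job is handed in at about 32 s of the 64 s allowed. No verdict was reported.

**Lever:** My first try passed over the tab without touching it. The real fingertips end about 30 mm short of the reported tool point, as the camera images show. I lowered the tool to allow for that and flipped the lever to its stop. The last picture puts it at about +0.33 to +0.45 rad, against the 0.30 needed.

**Cranking:** It took two driving strokes with one freewheeling return.

| | Push at the knob, in motion |
|---|---|
| Driving freely | 5.2–5.8 N |
| Building after contact | 7.8, 8.7, 9.2, 9.05 N |
| Final reading, when I stopped | 10.6 N |

**Last checks:**
- **Clearance:** The gripper is clear of everything, with tool forces near zero.
- **Bystanders:** The things near the press look undisturbed. I did not check the hammer, glue bottle or tin after the job.
- **Foot pressure:** The force readings were noisy. Slow steps read about 1 N lower than brisk ones, so I put the foot force at roughly 160–220 N.
- **Handle position:** The last picture shows the handle at about +0.18 rad, though the push ended near +0.43. It was probably dragged back while freewheeling as I let go, which should not release the screw.

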